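Pack the good prints into the kit caddy

ROBOT

A 6-joint arm with a two-finger parallel gripper is mounted at the origin on the work surface. World frame = base frame: x ahead of the robot, y to its left, z up, the work surface at z = 0. Lengths are in m, angles in rad, forces in N, time in s.
With the tool pointing down it reaches from about 0.35 to 0.725 m from the base axis. Payload 6 kg.
Tool frame: the origin (TCP) lies on the centre line of the jaws, within the pads' length; the fingertips stand ahead of it and the grasp point (between the pads) lies 6 mm ahead of it (ctrl.nose_length is the z of the fingertips in the tool frame, in m); z points along the fingers, y is the line along which they close (so a half turn about z gives the same grasp; the last joint's range is limited). The gripper opens to 85 mm and grips with 20 to 120 N. Pads are 22 mm wide; open, the fingers measure 114 mm over their backs; the gripper's body (76 mm by 85 mm) begins 54 mm behind the grasp point. The pads swing forward as they close: fully open they stand 13 mm farther back than shut.
Start: joints at [1.469, 0.04, 0.085, 0, -1.615, -0.334], TCP at [0.253, 0.544, 0.234] pointing down, gripper open.
Joint ranges: [-2.56, 2.56], [-1.29, 2.01], [-1.08, 1.49], [-3.29, 1.98], [-2.81, -0.18], [-2.99, 2.99]. Speed limits (rad/s): [2.57, 2.57, 3.01, 3.14, 3.14, 3.14].

INTERFACE

Orientations are given as a 3x3 rotation matrix whose columns are the frame's x, y, z axes.
In Python, from workcell import ctrl gives the robot as it stands. The module is installed in compiled form; this text tells all that it offers.
- The arm moves only by the shell command python3 -m creep 'ROWS'. ROWS is a JSON list of rows, 1 to 12 of them, each written [[rx, ry, rz], [dx, dy, dz], opening]: a rotation vector rx, ry, rz in fractions of the full range, 1 being pi/2 rad, then dx, dy, dz in a scale on which 1.0 is 0.75 m, then the finger opening in m; each row is the pose to reach, as a shift and turn from the pose commanded when the command began, along the tool's axes at that moment; what a row does not reach only later rows make up. A row lasts 1/12 s, in which the tool goes at most 0.0417 m and 0.125 rad, less where a joint would pass 70% of its speed; a pose out of reach is approached as far as the arm can. The fingers move at their own pace and stop on an object; the grip force is fixed at half the most. Time passes only in rows, so rows that do not move let the fingers close. It prints the time, the measured TCP pose, the force, the opening and the grip force at its end. Shift and turn numbers lie between -1 and 1, and a call with a number outside is refused. Input that does not fit is refused with a message, and nothing moves.
- ctrl.state(): the state, without advancing time (a new reading comes with each control period).
- ctrl.capture(name): name is "side" or "top"; returns (picture, depth): 400x640x3 uint8, red, green, blue; 400x640 float32, m along the optical axis (not along the pixel's ray), 0 where there is no reading.
- ctrl.camera_model(name): a dict with "intrinsics" (3x3 intrinsics, pixels), "R" (3x3) and "t" (3): a world point X has camera coordinates R X + t. Camera axes: x right, y down, z forward; pixel columns grow to the right and rows downward; lengths in m; the calibration is good to about 2 mm. A picture is of the moment at which its call begins. camera_model takes no time and is no camera call.
- ctrl.job_done(): hands the job in; it is judged then, once.
The state is a dict: "clock": time; "joints": joint angles; "dq": joint speeds; "joint_efforts": joint torques, N m; "tool_pos": TCP position; "tool_rot": TCP orientation; "force": force on the tool from outside, world axes, zero at the start; "ft_torque": the same for the moment, N m; "gripper_width": finger opening in m; "grasp_force": force on a finger pad.
Only numpy, scipy, OpenCV 4.12 (cv2) and the standard library are available. Lean on these libraries where they do the work, as an engineer would, in place of code of your own. Each camera call takes 0.05 s, during which the arm holds its last target. There are 200 camera calls.

TASK

Pack the four good white prints from the dark print sheet into the kit caddy, each standing upright on the floor of the pocket made for it: the whole gear in the round well, the bridge handle in the long slot, the square foot in the square pocket, and the closed collar over the post. Leave the two failed prints, the half gear and the C-shaped collar, where they lie.

Things in the scene. Friction and masses are not known exactly. Their poses are not given: they have to be found in the camera images.
- gear: The whole toothed gear, white plastic: 12 teeth all round, 52 mm across and 14 mm thick, with a round central hub 18 mm in diameter that rises to 40 mm. About 30 g. Origin at the centre of its underside, z up along the hub. Lies on the print sheet, a fixed dark steel sheet 3 mm thick, 250 x 340 mm.
- handle: The bridge-shaped pull handle, white plastic: bar 60 mm long (along its x), 14 mm wide (y), 12 mm thick, on two legs at its ends; 38 mm high in all, standing on its legs. About 30 g. Origin on the underside, midway between the feet, z up. Lies on the print sheet, a fixed dark steel sheet 3 mm thick, 250 x 340 mm.
- foot: The square machine foot, white plastic: base 40 x 40 x 12 mm with a central square boss 18 x 18 mm that rises to 40 mm. About 35 g. Origin at the centre of its underside, z up, x and y along its sides. Lies on the print sheet, a fixed dark steel sheet 3 mm thick, 250 x 340 mm.
- collar: The whole collar, white plastic: a closed upright ring, outside diameter 44 mm, bore 28 mm, 36 mm high. About 30 g. Origin at the centre of its underside, z up along the bore. Lies on the print sheet, a fixed dark steel sheet 3 mm thick, 250 x 340 mm.
- half_gear: A failed print, white plastic: about half of the same gear, six teeth on one side only (+x side and a little round), with the hub (18 mm wide, 40 mm high). Origin on the hub's axis at the underside. To be left where it lies. Lies on the print sheet, a fixed dark steel sheet 3 mm thick, 250 x 340 mm.
- open_collar: A failed print, white plastic: the same collar but C-shaped, a third of the ring missing, 44 mm outside, 36 mm high. Origin on the ring's axis at the underside. To be left where it lies. Lies on the print sheet, a fixed dark steel sheet 3 mm thick, 250 x 340 mm.
- round_nest: Fixed black insert with a cork floor in the kit caddy, 86 x 86 x 18 mm high, origin at the centre of its underside, 4 mm above the bench. The four stand 89 mm apart in a square; the caddy wall around them is 22 mm high. Pocket 14 mm deep, its floor 4 mm above the origin: a round well 68 mm in diameter, for the gear.
- slot_nest: Fixed black insert with a cork floor in the kit caddy, 86 x 86 x 18 mm high, origin at the centre of its underside, 4 mm above the bench. The four stand 89 mm apart in a square; the caddy wall around them is 22 mm high. Pocket 14 mm deep, its floor 4 mm above the origin: a slot 76 mm long (along its x) and 36 mm wide (y), for the handle.
- square_nest: Fixed black insert with a cork floor in the kit caddy, 86 x 86 x 18 mm high, origin at the centre of its underside, 4 mm above the bench. The four stand 89 mm apart in a square; the caddy wall around them is 22 mm high. Pocket 14 mm deep, its floor 4 mm above the origin: a square 58 x 58 mm, sides along x and y, for the foot.
- post_nest: Fixed black insert with a cork floor in the kit caddy, 86 x 86 x 18 mm high, origin at the centre of its underside, 4 mm above the bench. The four stand 89 mm apart in a square; the caddy wall around them is 22 mm high. Pocket 14 mm deep, its floor 4 mm above the origin: a square 78 x 78 mm with a central upright metal post 10 mm in diameter, 20 mm tall from the floor, for the collar.
There are look-alikes about, which are no part of the job. Leave any purple or red look-alike of the foot alone.

How it is judged:
By the outcome, as a careful person would: the job done as asked, in the order asked, and still so for the second after the job is handed in, with the robot touching nothing.
It also fails if it takes over 99 s, if anything falls off the work surface, if the arm or the gripper's body presses on something with over 40 N, if the wrist force passes 120 N, or if a joint passes its speed limit or range.

## Working session

There is one attempt and no reset: what is moved stays moved. The work goes in short steps, Python scripts to look and compute and a shell command to move; the robot and the scene stay as the last step left them, time stands still between calls to the robot, and variables do not carry over. Pictures are saved under pics/ and viewed, at most 14 in all, crops included, and the job is handed in when it is done.

```bash
mkdir -p pics
cat > h.py <<'E'
import numpy as np,cv2
from workcell import ctrl
def snap(n,f):
    p,d=ctrl.capture(n); cv2.imwrite(f'pics/{f}.png',p[:,:,::-1]); np.save(f'pics/{f}.npy',d); return p,d
def world(n,d):
    m=ctrl.camera_model(n);K=m['intrinsics'];v,u=np.mgrid[:d.shape[0],:d.shape[1]]
    c=np.stack([(u-K[0,2])/K[0,0]*d,(v-K[1,2])/K[1,1]*d,d],-1)
    return (c-m['t'])@m['R']
E
python3 - <<'E'
from h import *
for n in('top','side'):
    p,d=snap(n,n+'0');W=world(n,d);m=ctrl.camera_model(n);print(n,-m['R'].T@m['t'],W[200,320],W[100,100],W[300,500])
s=ctrl.state();print(s['clock'],s['tool_pos'],s['tool_rot'].round(3) if hasattr(s['tool_rot'],'round') else s['tool_rot'],s['gripper_width'],ctrl.nose_length)
E
```

```text
top [ 0.47886488 -0.08132245  0.88265378] [ 0.60922956 -0.07347058  0.00386566] [0.84551434 0.41997135 0.06376629] [ 0.3698307  -0.47273832 -0.00157081]
side [ 0.27813796 -0.69291255  0.80705864] [ 0.60673952 -0.02572664 -0.00123646] [0.18721066 0.6280673  0.00115683] [ 0.7698181  -0.45005526  0.06476215]
0.1 [0.25308087 0.54369401 0.23309267] [[ 0.907 -0.422 -0.001]
 [-0.422 -0.907 -0.001]
 [ 0.     0.002 -1.   ]] 0.08541922793386987 0.025
```

View pics/top0.png

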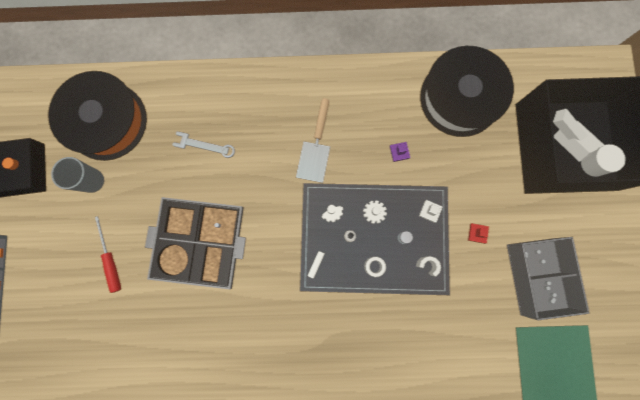

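View pics/side0.png

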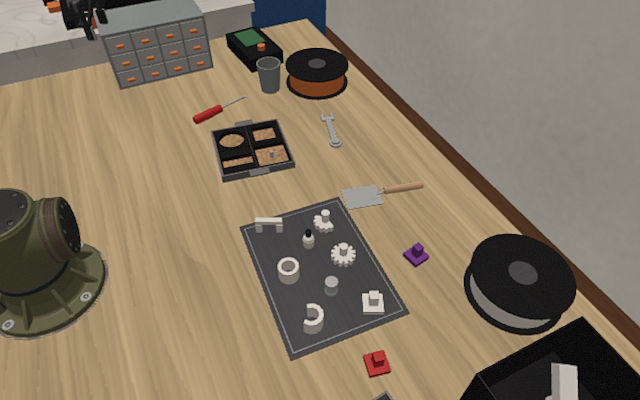

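Top view: the sheet spans (302,185)-(449,293). The white prints are the half gear (332,213), whole gear (375,212), foot (431,211), handle (316,264), closed collar (375,267) and open collar (430,266). A black-and-white part (350,236) and a grey stub (405,238) are extras, and the purple (400,151) and red (479,233) feet are to be left alone. The caddy is at (195,243). I'll measure these and confirm in a crop.

Run:
```python
from h import *
p=cv2.imread('pics/top0.png');d=np.load('pics/top0.npy');W=world('top',d)
m=(p.min(2)>135);m[:185]=0;m[294:]=0;m[:,:302]=0;m[:,450:]=0
n,L,S,C=cv2.connectedComponentsWithStats((m&(W[...,2]>0.008)).astype('uint8'))
for i in range(1,n):
    if S[i,4]<20: continue
    w=W[L==i];z=w[:,2];h=np.percentile(z,95)
    for nm,s in(('all',z>0),('top',z>h-.006),('low',z<h-.012)):
        q=w[s]
        if len(q)<5: continue
        (cx,cy),(a,b),an=cv2.minAreaRect((q[:,:2]*1000).astype('float32'))
        print(C[i].round(),nm,len(q),'z%.3f'%np.median(q[:,2]),'mean',q.mean(0)[:2].round(4),'rect %.1f %.1f  %.1fx%.1f %.0f'%(cx,cy,a,b,an))
# sheet height and caddy
print('sheet z',np.median(W[245:255,390:400,2]),'bench',np.median(W[320:340,200:300,2]))
r=W[190:295,140:250].reshape(-1,3)
c=p[190:295,140:250].astype(int);hsv=cv2.cvtColor(p,cv2.COLOR_BGR2HSV)
cork=np.zeros(p.shape[:2],'uint8');cork[203:285,158:240]=((hsv[203:285,158:240,1]>60)&(hsv[203:285,158:240,2]>70))
n,L,S,C=cv2.connectedComponentsWithStats(cork)
for i in range(1,n):
    if S[i,4]<100: continue
    q=W[L==i];(cx,cy),(a,b),an=cv2.minAreaRect((q[:,:2]*1000).astype('float32'))
    print('cork',C[i].round(),S[i,4],'z%.3f'%np.median(q[:,2]),q.mean(0)[:2].round(4),'rect %.1f %.1f %.1fx%.1f %.0f'%(cx,cy,a,b,an))
a=cv2.resize(p[180:300,295:455],None,fx=5,fy=5,interpolation=cv2.INTER_CUBIC);cv2.imwrite('pics/c1.png',a)
```

```text
[374. 212.] all 350 z0.016 mean [ 0.5759 -0.1957] rect 541.9 -144.7  49.3x175.7 34
[374. 212.] top 54 z0.042 mean [ 0.5729 -0.1923] rect 528.2 -145.0  15.6x160.4 43
[374. 212.] low 294 z0.016 mean [ 0.5765 -0.1963] rect 577.3 -196.6  49.2x50.3 35
[430. 211.] all 304 z0.015 mean [ 0.5744 -0.3229] rect 575.3 -325.3  40.2x40.1 64
[430. 211.] top 71 z0.042 mean [ 0.5749 -0.3248] rect 575.1 -325.7  18.6x17.4 63
[430. 211.] low 227 z0.014 mean [ 0.5742 -0.3223] rect 575.3 -325.3  40.2x40.1 64
[332. 213.] all 229 z0.017 mean [ 0.5756 -0.1002] rect 576.3 -101.8  33.2x45.1 50
[332. 213.] top 53 z0.042 mean [ 0.5834 -0.097 ] rect 583.7 -96.7  15.6x16.0 87
[332. 213.] low 173 z0.016 mean [ 0.5732 -0.1013] rect 572.4 -101.7  28.2x49.2 22
[349. 236.] all 61 z0.034 mean [ 0.5215 -0.135 ] rect 501.9 -116.3  22.2x82.0 45
[349. 236.] low 56 z0.034 mean [ 0.5221 -0.1362] rect 523.1 -137.3  22.2x22.3 45
[406. 237.] all 110 z0.038 mean [ 0.5159 -0.259 ] rect 493.4 -178.9  24.2x195.7 16
[406. 237.] top 110 z0.038 mean [ 0.5159 -0.259 ] rect 493.4 -178.9  24.2x195.7 16
[315. 264.] all 175 z0.040 mean [ 0.
[... 186 characters left out ...]
 -189.0  42.1x41.2 88
[375. 266.] top 187 z0.038 mean [ 0.4535 -0.1898] rect 453.5 -189.0  42.1x41.2 88
[431. 264.] all 167 z0.038 mean [ 0.4556 -0.3104] rect 473.3 -207.8  250.1x39.2 79
[431. 264.] top 143 z0.038 mean [ 0.4557 -0.3102] rect 473.3 -207.7  250.1x38.8 79
sheet z 0.0021180605719366783 bench -0.0008401014289339058
cork [180. 221.] 650 z0.008 [0.5699 0.2528] rect 569.2 250.6 62.4x60.8 82
cork [218. 225.] 1175 z0.007 [0.5564 0.1621] rect 540.6 58.0 293.9x80.5 81
cork [173. 259.] 703 z0.008 [0.4812 0.2625] rect 465.0 110.5 378.3x69.5 84
cork [212. 264.] 551 z0.007 [0.468  0.1764] rect 455.5 59.4 274.4x78.0 84
cork [236. 273.] 154 z-0.001 [0.4467 0.1217] rect 450.3 26.0 56.6x214.8 0
```

View pics/c1.png

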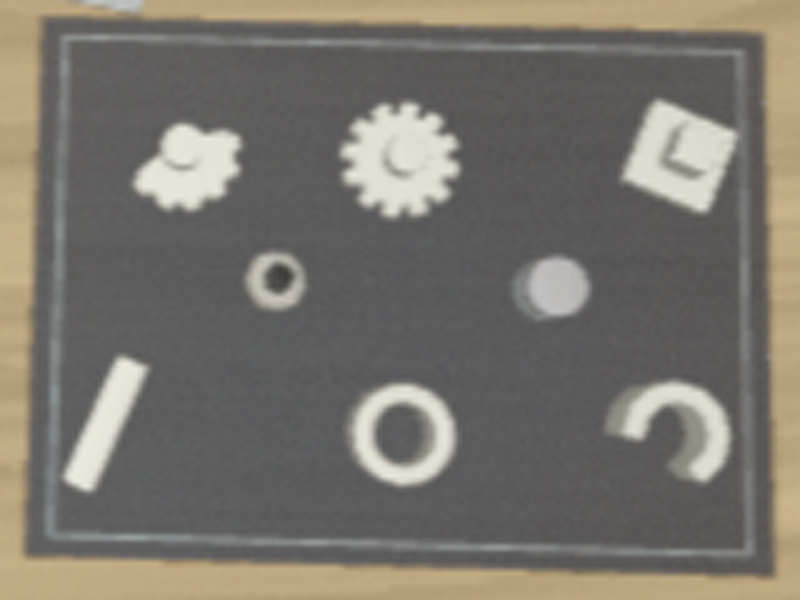

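The crop confirms the candidates. The whole gear is at (375,212), teeth all round; the half gear at (332,213) has teeth on one side only. The closed ring is at (375,267) and the C-ring at (430,266) is open. The white foot is at (431,211) and the handle bar at (316,264). The two grey/dark extras are not part of the job. Next I'll refine the part centres and the pocket openings.

Run:
```python
from h import *
p=cv2.imread('pics/top0.png');d=np.load('pics/top0.npy');W=world('top',d)
def tops(c,r,z):
    m=(np.hypot(W[...,0]-c[0],W[...,1]-c[1])<r)&(abs(W[...,2]-z)<.006)&(p.min(2)>120)
    q=W[m];(cx,cy),s,an=cv2.minAreaRect((q[:,:2]*1000).astype('float32'))
    e,v=np.linalg.eigh(np.cov(q[:,:2].T));a=np.degrees(np.arctan(v[1,1]/v[0,1]))
    print(len(q),q.mean(0).round(4),'rect',np.round([cx,cy,*s,an],1),'pca',a.round(1))
tops((.573,-.195),.018,.042);tops((.4625,-.0594),.04,.04);tops((.575,-.3255),.018,.042);tops((.4535,-.19),.03,.038)
tops((.4535,-.189),.03,.038)
# pocket openings on rim plane
m=ctrl.camera_model('top');K=m['intrinsics'];cam=-m['R'].T@m['t']
v,u=np.mgrid[:400,:640];ray=np.stack([(u-K[0,2])/K[0,0],(v-K[1,2])/K[1,1],np.ones_like(u)],-1)@m['R']
P=cam+ray*((.0215-cam[2])/ray[...,2])[...,None]
z=W[...,2];print('zcol',(z[225,150:245:4]*1000).round(0))
lo=((z<.0165)&(d>0)).astype('uint8');x=np.zeros_like(lo);x[200:288,152:243]=lo[200:288,152:243]
n,L,S,C=cv2.connectedComponentsWithStats(x,connectivity=4)
for i in range(1,n):
    if S[i,4]<150: continue
    q=P[L==i];r=cv2.minAreaRect((q[:,:2]*1000).astype('float32'));print(C[i].round(),S[i,4],q.mean(0)[:2].round(4),np.round([*r[0],*r[1],r[2]],1))
hi=((z>.018)&(z<.03));y=np.zeros_like(hi);y[195:292,145:248]=hi[195:292,145:248]
y=cv2.morphologyEx(y.astype('uint8'),cv2.MORPH_OPEN,np.ones((2,2)))
q=W[y>0];r=cv2.minAreaRect((q[:,:2]*1000).astype('float32'));print('caddy',np.round([*r[0],*r[1],r[2]],1))
cv2.imwrite('pics/c2.png',cv2.resize(np.hstack([p[190:295,140:255],cv2.merge([y*255]*3)[190:295,140:255]]),None,fx=3.4,fy=3.4))
```

```text
53 [ 0.5764 -0.1965  0.0419] rect [ 576.3 -196.6   15.9   16.1    3.2] pca -40.6
175 [ 0.4623 -0.0592  0.0398] rect [462.  -59.1  13.8  59.4  63.6] pca -26.4
73 [ 0.5749 -0.3247  0.0418] rect [ 575.1 -325.6   18.7   17.5   64.6] pca 54.2
193 [ 0.4536 -0.1898  0.0378] rect [ 453.5 -189.    42.1   41.2   88.4] pca -7.6
193 [ 0.4536 -0.1898  0.0378] rect [ 453.5 -189.    42.1   41.2   88.4] pca -7.6
zcol [-1. -0. 18. 20. 14.  8.  8.  7.  5. 10. 13. 21. 21.  5.  8.  8. 27. 27.
  7.  6.  7. 22. 21. -2.]
[155. 211.] 165 [0.5922 0.3059] [588.4 304.1  60.5  16.2   1.7]
[229. 210.] 280 [0.5908 0.1342] [572.6 164.2 120.1  82.5  88.3]
[179. 221.] 616 [0.569  0.2503] [569.2 250.7  56.7  57.6  81.7]
[217. 225.] 1113 [0.556  0.1628] [556.3 163.   77.1  77.5  81.6]
[172. 259.] 678 [0.4814 0.2634] [481.4 263.6  65.3  63.4   1.1]
[211. 264.] 523 [0.4686 0.1756] [468.8 175.7  34.9  75.2  82.1]
[237. 274.] 311 [0.4451 0.1166] [447.4 118.1  26.9  61.7  88.4]
[173. 285.] 253 [0.4251 0.2599] [427.6 239.9 135.4  15.4  88.4]
caddy [503.6 125.7 416.8 190.7  82.1]
```

View pics/c2.png

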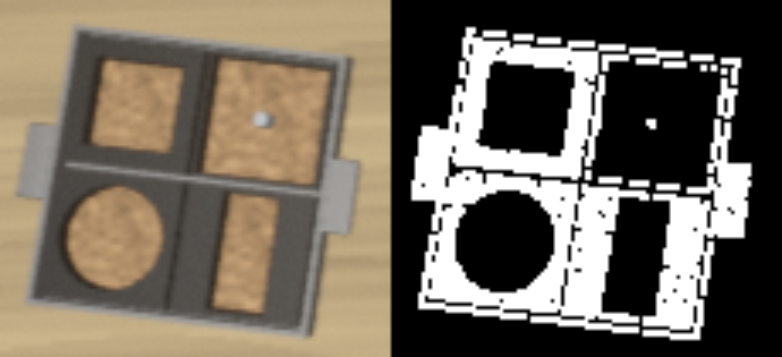

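Caddy view: square pocket top-left, post pocket top-right, round well bottom-left, slot bottom-right. The measured sizes match (58, 78, 68 and 76x36), yaw is about -8°, and the centres are 88.6 mm apart. Now the helper for working out shifts.

```bash
cat > go.py <<'E'
import sys,numpy as np
from scipy.spatial.transform import Rotation as R
from workcell import ctrl
s=ctrl.state();T=np.array(s['tool_rot']);x,y,z,w=map(float,sys.argv[1:5]);w=np.radians(w)
G=np.array([[np.cos(w),np.sin(w),0],[np.sin(w),-np.cos(w),0],[0,0,-1]])
d=T.T@(np.array([x,y,z])-s['tool_pos'])
print('rv',R.from_matrix(T.T@G).as_rotvec().round(4),'d',d.round(4),'len',np.linalg.norm(d).round(3),'t',s['clock'],'pos',np.round(s['tool_pos'],4),'F',np.round(s['force'],1),'w',s['gripper_width'])
E
python3 go.py .5763 -.1966 .13 -25
```

```text
rv [ 0.0016 -0.0001  0.0006] d [0.6055 0.5345 0.104 ] len 0.814 t 0.1 pos [0.2531 0.5437 0.2331] F [ 0.3  0.  -0.8] w 0.08541922793386987
```

The rows are not in the units I measure in: shifts go in shares of 0.75 m and turns go in shares of pi/2 rad. I convert before sending: 0.6055 m / 0.75 = 0.8073, 0.5345 m / 0.75 = 0.7127.

```bash
R='0'; python3 -m creep '[[[0,0,0],[0.4,0.36,0.0533],0.05],[[0,0,0],[0.4,0.36,0.0533],0.05],[[0,0,0],[0.4,0.36,0.0533],0.05],[[0,0,0],[0.4,0.36,0.0533],0.05],[[0,0,0],[0.4,0.36,0.0533],0.05],[[0,0,0],[0.4,0.36,0.0533],0.05],[[0,0,0],[0.4,0.36,0.0533],0.05],[[0,0,0],[0.4,0.36,0.0533],0.05],[[0,0,0],[0.4,0.36,0.0533],0.05],[[0,0,0],[0.8073,0.7127,0.1387],0.05],[[0,0,0],[0.8073,0.7127,0.1387],0.05],[[0,0,0],[0.8073,0.7127,0.1387],0.05]]'; python3 go.py .5763 -.1966 .13 -25
```

```text
clock: 1.1
tool_pos: [0.4499, 0.0858, 0.1777]
tool_rot: [[0.907, -0.422, 0.0], [-0.422, -0.907, 0.001], [0.0, -0.001, -1.0]]
force: [1.8, 0.1, 0.2]
gripper_width: 0.0501
grasp_force: 0.0
rv [-0.0007 -0.0001  0.001 ] d [0.2337 0.2027 0.0476] len 0.313 t 1.1 pos [0.4499 0.0858 0.1777] F [1.8 0.1 0.2] w 0.05010007607251883
```

In the tool's units: 0.233 m / 0.75 = 0.3107, 0.202 m / 0.75 = 0.2693.

```bash
python3 -m creep '[[[0,0,0],[0.3107,0.2693,0.0627],0.05],[[0,0,0],[0.3107,0.2693,0.0627],0.05],[[0,0,0],[0.3107,0.2693,0.0627],0.05],[[0,0,0],[0.3107,0.2693,0.0627],0.05],[[0,0,0],[0.3107,0.2693,0.0627],0.05],[[0,0,0],[0.3107,0.2693,0.0627],0.05],[[0,0,0],[0.3107,0.2693,0.0627],0.05],[[0,0,0],[0.3107,0.2693,0.0627],0.05],[[0,0,0],[0.3107,0.2693,0.0627],0.05],[[0,0,0],[0.3107,0.2693,0.0627],0.05]]'|sed -n 1,2p; python3 go.py .5763 -.1966 .048 -25
```

```text
clock: 1.93
tool_pos: [0.5751, -0.1948, 0.1295]
rv [ 0.0009  0.0025 -0.0018] d [0.002  0.0011 0.0815] len 0.081 t 1.9333 pos [ 0.5751 -0.1948  0.1295] F [-0.3  0.8 -0.4] w 0.05009862094444557
```

In the tool's units: 0.0815 m / 0.75 = 0.1087, 0.04 m / 0.75 = 0.0533.

```bash
python3 -m creep '[[[0,0,0],[0.0027,0.0013,0.0533],0.05],[[0,0,0],[0.0027,0.0013,0.1087],0.05],[[0,0,0],[0.0027,0.0013,0.1087],0.05],[[0,0,0],[0.0027,0.0013,0.1087],0.05],[[0,0,0],[0.0027,0.0013,0.1087],0],[[0,0,0],[0.0027,0.0013,0.1087],0],[[0,0,0],[0.0027,0.0013,0.1087],0],[[0,0,0],[0.0027,0.0013,0.1087],0],[[0,0,0],[0.0027,0.0013,0.1087],0],[[0,0,0],[0.0027,0.0013,0.1087],0]]'; python3 go.py .5763 -.1966 .12 -25
```

```text
clock: 2.77
tool_pos: [0.5773, -0.1956, 0.0502]
tool_rot: [[0.907, -0.422, 0.001], [-0.422, -0.907, -0.0], [0.001, -0.0, -1.0]]
force: [-0.4, 0.3, -0.4]
gripper_width: 0.0
grasp_force: 0.0
rv [-0.0003 -0.0009  0.0006] d [-0.0004  0.0014 -0.0698] len 0.07 t 2.7667 pos [ 0.5773 -0.1956  0.0502] F [-0.4  0.3 -0.4] w 1.4946928298089924e-05
```

Run:
```python
from h import *
p,d=snap('side','s1');cv2.imwrite('pics/s1c.png',cv2.resize(p[190:370,220:430,::-1],None,fx=3.3,fy=3.3,interpolation=cv2.INTER_CUBIC))
```

```text
(no output)
```

View pics/s1c.png

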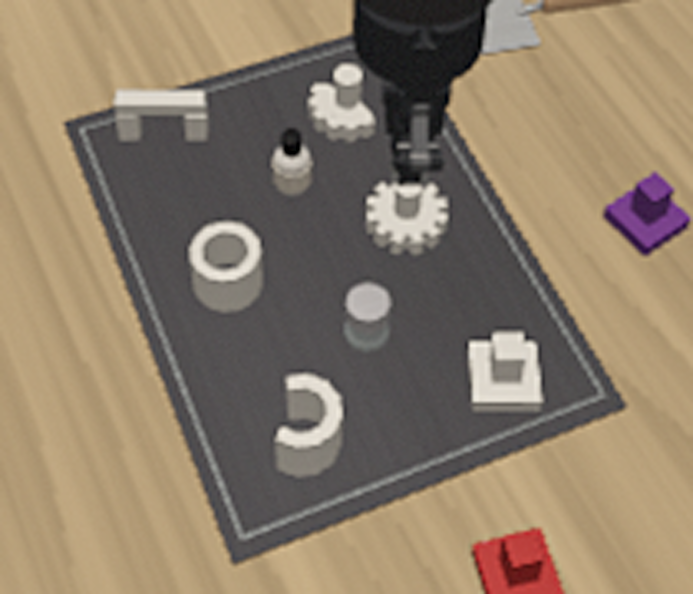

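The side crop shows the gear standing undisturbed at (407,210). The closed jaw tips are at about (410,178), just above or behind the hub. I'll measure the tips and the gear in 3D.

Run:
```python
from h import *
d=np.load('pics/s1.npy');p=cv2.imread('pics/s1.png');W=world('side',d)
u0=344
for v in range(225,262,2): print(v,[tuple((W[v,u]*1000).round().astype(int)) for u in (340,343,346,349)],p[v,343])
m=(np.hypot(W[...,0]-.576,W[...,1]+.196)<.016)&(W[...,2]>.03)&(W[...,2]<.06);
w=m&(p.min(2)>120);k=m&(p.min(2)<80);print('white',w.sum(),W[w].mean(0),W[w].max(0));print('dark',k.sum(),W[k].mean(0) if k.any() else 0,W[k].min(0) if k.any() else 0)
p,d=snap('top','t1');W=world('top',d);m=(np.hypot(W[...,0]-.5763,W[...,1]+.1966)<.05)&(W[...,2]>.01)&(W[...,2]<.02)&(p.min(2)>130);print('teeth',m.sum(),cv2.minAreaRect((W[m][:,:2]*1000).astype('float32')))
```

```text
225 [(np.int64(554), np.int64(-219), np.int64(143)), (np.int64(553), np.int64(-232), np.int64(158)), (np.int64(560), np.int64(-232), np.int64(154)), (np.int64(563), np.int64(-237), np.int64(158))] [28 25 26]
227 [(np.int64(556), np.int64(-217), np.int64(134)), (np.int64(553), np.int64(-232), np.int64(152)), (np.int64(558), np.int64(-234), np.int64(152)), (np.int64(562), np.int64(-239), np.int64(155))] [25 23 22]
229 [(np.int64(561), np.int64(-208), np.int64(115)), (np.int64(567), np.int64(-210), np.int64(114)), (np.int64(557), np.int64(-238), np.int64(151)), (np.int64(577), np.int64(-216), np.int64(116))] [14 10 13]
231 [(np.int64(562), np.int64(-206), np.int64(107)), (np.int64(571), np.int64(-203), np.int64(98)), (np.int64(555), np.int64(-240), np.int64(148)), (np.int64(578), np.int64(-215), np.int64(107))] [40 41 39]
233 [(np.int64(562), np.int64(-207), np.int64(101)), (np.int64(568), np.int64(-209), np.int64(100)), (np.int64(555), np.int64(-241), np.int64(144)), (np.int64(564), np.int64(-238), np.int64(135))] [ 97 101 102]
235 [(np.int64(547), np.int64(-233), np.int64(133)), (np.i
[... 2414 characters left out ...]
20 225]
259 [(np.int64(563), np.int64(-212), np.int64(18)), (np.int64(569), np.int64(-214), np.int64(17)), (np.int64(575), np.int64(-216), np.int64(15)), (np.int64(580), np.int64(-220), np.int64(18))] [204 214 220]
261 [(np.int64(561), np.int64(-215), np.int64(16)), (np.int64(566), np.int64(-220), np.int64(20)), (np.int64(572), np.int64(-222), np.int64(18)), (np.int64(579), np.int64(-223), np.int64(16))] [147 156 162]
white 35 [ 0.57208202 -0.20443944  0.04422421] [ 0.58269595 -0.19666679  0.0555322 ]
dark 8 [ 0.57559326 -0.20602181  0.05480236] [ 0.56336794 -0.21012524  0.04906246]
teeth 67 ((560.859130859375, -187.16549682617188), (39.07539749145508, 14.373420715332031), 55.87931442260742)
```

In the tool's units: 0.01 m / 0.75 = 0.0133.

```bash
python3 -m creep '[[[0,0,0],[0,0,0],0.05],[[0,0,0],[0,0,0],0.05],[[0,0,0],[0,0,0],0.05],[[0,0,0],[0,0,0.0133],0.05],[[0,0,0],[0,0,0.0133],0.05],[[0,0,0],[0,0,0.0133],0.05]]'
python3 - <<'E'
from h import *
p,d=snap('side','s2');cv2.imwrite('pics/s2c.png',cv2.resize(p[190:270,300:390,::-1],None,fx=6,fy=6,interpolation=cv2.INTER_CUBIC))
E
```

```text
clock: 3.37
tool_pos: [0.5763, -0.1954, 0.0382]
tool_rot: [[0.906, -0.422, -0.002], [-0.422, -0.906, 0.0], [-0.002, 0.001, -1.0]]
force: [-0.0, 0.0, -0.1]
gripper_width: 0.0501
grasp_force: 0.0
```

View pics/s2c.png

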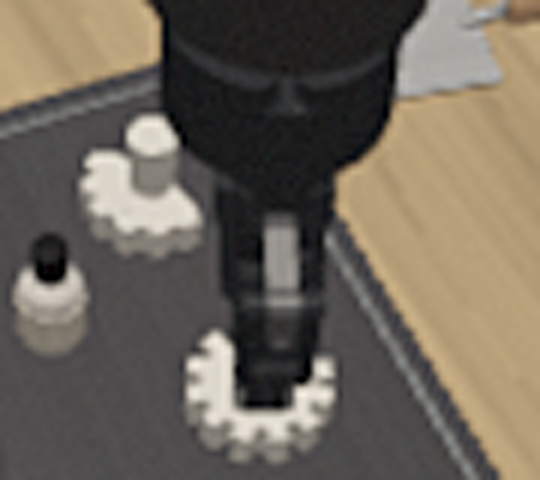

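The crop shows the open jaws straddling the hub, with the near fingertip's bottom edge at crop (268,405) in front of the hub.

```bash
python3 - <<'E'
from h import *
W=world('side',np.load('pics/s2.npy'))
for v in range(238,262,2): print(v,*[(W[v,u]*1000).round().astype(int).tolist() for u in (341,344,347)])
E
python3 go.py .5763 -.1966 .03 -25
```

```text
238 [543, -245, 139] [547, -248, 141] [553, -249, 139]
240 [540, -249, 140] [545, -253, 142] [550, -255, 142]
242 [539, -253, 139] [544, -255, 139] [549, -257, 138]
244 [539, -253, 133] [544, -256, 134] [548, -258, 134]
246 [539, -254, 128] [545, -254, 125] [549, -258, 126]
248 [541, -250, 116] [546, -253, 117] [550, -257, 119]
250 [542, -248, 107] [548, -251, 106] [552, -254, 107]
252 [543, -248, 99] [550, -247, 94] [556, -248, 92]
254 [545, -244, 87] [550, -247, 88] [555, -251, 90]
256 [554, -230, 58] [560, -233, 57] [569, -229, 48]
258 [554, -231, 52] [559, -234, 52] [569, -230, 41]
260 [565, -213, 15] [571, -216, 15] [577, -218, 14]
rv [0.0006 0.0011 0.0005] d [0.0001 0.0011 0.0088] len 0.009 t 3.4167 pos [ 0.5767 -0.1955  0.0388] F [ 0.   0.7 -0.3] w 0.04984125239015591
```

Measured tips: about level with the reported TCP height when closed, and about 12 mm above it at 50 mm opening. That is farther back than the stated nose length, so I'll work from the measurement. Descend to 0.025, close, lift a little.

In the tool's units: 0.014 m / 0.75 = 0.0187, 0.001 m / 0.75 = 0.0013.

```bash
python3 -m creep '[[[0,0,0],[0,0.0013,0.0187],0.05],[[0,0,0],[0,0.0013,0.0187],0.05],[[0,0,0],[0,0.0013,0.0187],0.05],[[0,0,0],[0,0.0013,0.0187],0],[[0,0,0],[0,0.0013,0.0187],0],[[0,0,0],[0,0.0013,0.0187],0],[[0,0,0],[0,0.0013,0.0187],0],[[0,0,0],[0,0.0013,0.0187],0]]'; python3 go.py .5763 -.1966 .13 -25
```

```text
clock: 4.08
tool_pos: [0.5772, -0.1965, 0.0265]
tool_rot: [[0.907, -0.422, 0.001], [-0.422, -0.907, -0.001], [0.002, -0.0, -1.0]]
force: [-1.0, 0.4, 3.7]
gripper_width: 0.0154
grasp_force: 58.8
rv [-0.0002 -0.0016  0.0007] d [-0.0006  0.0004 -0.1035] len 0.103 t 4.0833 pos [ 0.5772 -0.1965  0.0265] F [-1.   0.4  3.7] w 0.015414954354574377
```

```bash
python3 -m creep '[[[0,0,0],[0,0,-0.0533],0],[[0,0,0],[0,0,-0.1067],0],[[0,0,0],[0,0,-0.1333],0],[[0,0,0],[0,0,-0.1333],0],[[0,0,0],[0,0,-0.1333],0]]'
python3 - <<'E'
from h import *
p,d=snap('side','s3');cv2.imwrite('pics/s3c.png',cv2.resize(p[160:280,290:410,::-1],None,fx=4,fy=4,interpolation=cv2.INTER_CUBIC))
E
python3 go.py .4814 .2635 .127 -25
```

```text
clock: 4.5
tool_pos: [0.5774, -0.1964, 0.1272]
tool_rot: [[0.907, -0.422, 0.003], [-0.422, -0.907, 0.0], [0.003, -0.001, -1.0]]
force: [-0.3, 1.4, 0.3]
gripper_width: 0.0155
grasp_force: 58.6
rv [-0.0006  0.0001  0.0004] d [-0.2803 -0.3765 -0.0014] len 0.469 t 4.55 pos [ 0.5765 -0.1962  0.1253] F [-0.7 -0.1 -1.1] w 0.015491032123641222
```

View pics/s3c.png

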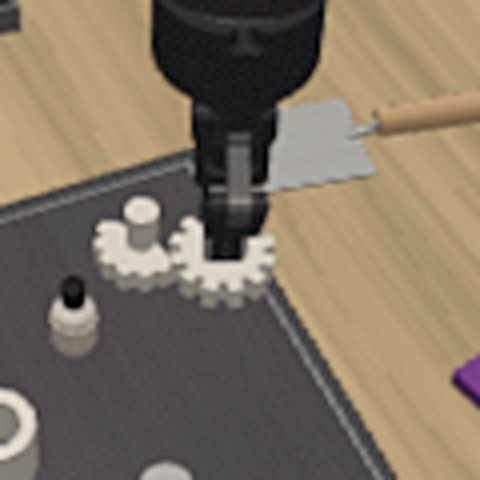

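The gear is held level and off the sheet, at crop (222,270). On to the round well.

In the tool's units: -0.3765 m / 0.75 = -0.502, -0.28 m / 0.75 = -0.3733.

```bash
python3 -m creep '[[[0,0,0],[-0.3733,-0.502,0],0],[[0,0,0],[-0.3733,-0.502,0],0],[[0,0,0],[-0.3733,-0.502,0],0],[[0,0,0],[-0.3733,-0.502,0],0],[[0,0,0],[-0.3733,-0.502,0],0],[[0,0,0],[-0.3733,-0.502,0],0],[[0,0,0],[-0.3733,-0.502,0],0],[[0,0,0],[-0.3733,-0.502,0],0],[[0,0,0],[-0.3733,-0.502,0],0],[[0,0,0],[-0.3733,-0.502,0],0],[[0,0,0],[-0.3733,-0.502,0],0],[[0,0,0],[-0.3733,-0.502,0],0]]'|sed -n 1,2p;python3 -m creep '[[[0,0,0],[0,0,0],0],[[0,0,0],[0,0,0],0],[[0,0,0],[0,0,0],0]]'|sed -n '2p;4,6p'; python3 go.py .4814 .2635 .0325 -25
```

```text
clock: 5.55
tool_pos: [0.4796, 0.267, 0.1233]
tool_pos: [0.4815, 0.2621, 0.1244]
force: [0.5, 0.3, -0.9]
gripper_width: 0.016
grasp_force: 58.8
rv [0.0019 0.0006 0.    ] d [-0.0007 -0.0014  0.0919] len 0.092 t 5.8 pos [0.4815 0.2621 0.1244] F [ 0.5  0.3 -0.9] w 0.01595633913023057
```

In the tool's units: 0.093 m / 0.75 = 0.124, 0.09 m / 0.75 = 0.12.

```bash
python3 -m creep '[[[0,0,0],[0,-0.0013,0.0533],0],[[0,0,0],[0,-0.0013,0.1],0],[[0,0,0],[0,-0.0013,0.12],0],[[0,0,0],[0,-0.0013,0.124],0],[[0,0,0],[0,-0.0013,0.124],0],[[0,0,0],[0,-0.0013,0.124],0]]'|sed -n '2p;4,6p';python3 -m creep '[[[0,0,0],[0,0,0],0.035],[[0,0,0],[0,0,0],0.035],[[0,0,0],[0,0,0],0.035],[[0,0,0],[0,0,-0.04],0.035],[[0,0,0],[0,0,-0.0933],0.035],[[0,0,0],[0,0,-0.1333],0.035],[[0,0,0],[0,0,-0.1333],0.035],[[0,0,0],[0,0,-0.1333],0.035]]'|sed -n '2p;4,6p'; python3 go.py .4622 -.0592 .13 -26
```

```text
tool_pos: [0.4828, 0.2634, 0.0333]
force: [0.3, -0.1, -0.1]
gripper_width: 0.0158
grasp_force: 64.6
tool_pos: [0.4831, 0.265, 0.1356]
force: [0.1, 0.3, -0.4]
gripper_width: 0.0345
grasp_force: 0.0
rv [-0.0053 -0.0018  0.0182] d [0.1178 0.3028 0.0043] len 0.325 t 6.9667 pos [0.4831 0.265  0.1356] F [ 0.1  0.3 -0.4] w 0.03448194909271102
```

Now to the handle; from there the top view is clear enough to check the gear by numbers.

In the tool's units: 0.303 m / 0.75 = 0.404, 0.118 m / 0.75 = 0.1573, 0.018 rad / 1.5708 = 0.0115.

```bash
python3 -m creep '[[[0,0,0.0115],[0.1573,0.404,0.0067],0.04],[[0,0,0.0115],[0.1573,0.404,0.0067],0.04],[[0,0,0.0115],[0.1573,0.404,0.0067],0.04],[[0,0,0.0115],[0.1573,0.404,0.0067],0.04],[[0,0,0.0115],[0.1573,0.404,0.0067],0.04],[[0,0,0.0115],[0.1573,0.404,0.0067],0.04],[[0,0,0.0115],[0.1573,0.404,0.0067],0.04],[[0,0,0.0115],[0.1573,0.404,0.0067],0.04],[[0,0,0.0115],[0.1573,0.404,0.0067],0.04],[[0,0,0.0115],[0.1573,0.404,0.0067],0.04],[[0,0,0.0115],[0.1573,0.404,0.0067],0.04]]'|sed -n '1,2p'
python3 - <<'E'
from h import *
p,d=snap('top','t2');W=world('top',d);v=W[...,2]
r=np.hypot(W[...,0]-.4814,W[...,1]-.2635)<.04;w=r&(p.min(2)>130)
t=w&(v>.04);l=w&(v<.03)&(v>.014);print('hub',W[t].mean(0),t.sum(),'teeth',np.median(v[l]),cv2.minAreaRect((W[l][:,:2]*1000).astype('float32')))
E
python3 go.py .4622 -.0592 .022 -26
```

```text
clock: 7.88
tool_pos: [0.4609, -0.0605, 0.1268]
hub [0.48184457 0.26373424 0.04650552] 60 teeth 0.02112500093169938 ((482.74603271484375, 264.75579833984375), (50.54914855957031, 50.5892333984375), 58.30484390258789)
rv [0.0003 0.0008 0.0005] d [ 0.0008 -0.0012  0.105 ] len 0.105 t 7.9333 pos [ 0.4611 -0.0599  0.127 ] F [ 0.1  0.5 -0.8] w 0.03983832681391168
```

The gear is flat on the well floor and centred (hub 0.4818, 0.2637). Next, grasp the handle.

In the tool's units: 0.103 m / 0.75 = 0.1373, 0.08 m / 0.75 = 0.1067.

```bash
python3 -m creep '[[[0,0,0],[0.0007,-0.0013,0.0533],0.04],[[0,0,0],[0.0007,-0.0013,0.1067],0.04],[[0,0,0],[0.0007,-0.0013,0.1373],0.04],[[0,0,0],[0.0007,-0.0013,0.1373],0.04],[[0,0,0],[0.0007,-0.0013,0.1373],0.04],[[0,0,0],[0.0007,-0.0013,0.1373],0],[[0,0,0],[0.0007,-0.0013,0.1373],0],[[0,0,0],[0.0007,-0.0013,0.1373],0],[[0,0,0],[0.0007,-0.0013,0.1373],0],[[0,0,0],[0.0007,-0.0013,0.1373],0]]'|sed -n '2p;4,6p';python3 -m creep '[[[0,0,0],[0,0,-0.0533],0],[[0,0,0],[0,0,-0.1067],0],[[0,0,0],[0,0,-0.1333],0],[[0,0,0],[0,0,-0.1333],0],[[0,0,0],[0,0,-0.1333],0]]'|sed -n '2p;4,6p'; python3 go.py .4687 .1757 .123 -8
```

```text
tool_pos: [0.4637, -0.0593, 0.027]
force: [-1.2, 2.5, 6.2]
gripper_width: 0.013
grasp_force: 59.8
tool_pos: [0.4631, -0.0596, 0.1267]
force: [-0.1, -0.7, -0.8]
gripper_width: 0.0122
grasp_force: 59.0
rv [-0.0024 -0.0035 -0.3143] d [-0.0981 -0.2139  0.004 ] len 0.235 t 9.1833 pos [ 0.4631 -0.0596  0.1267] F [-0.1 -0.7 -0.8] w 0.012160851298749921
```

In the tool's units: -0.214 m / 0.75 = -0.2853, -0.098 m / 0.75 = -0.1307, -0.314 rad / 1.5708 = -0.1999.

```bash
python3 -m creep '[[[0,0,-0.1999],[-0.1307,-0.2853,0],0],[[0,0,-0.1999],[-0.1307,-0.2853,0],0],[[0,0,-0.1999],[-0.1307,-0.2853,0],0],[[0,0,-0.1999],[-0.1307,-0.2853,0],0],[[0,0,-0.1999],[-0.1307,-0.2853,0],0],[[0,0,-0.1999],[-0.1307,-0.2853,0],0],[[0,0,-0.1999],[-0.1307,-0.2853,0],0],[[0,0,-0.1999],[-0.1307,-0.2853,0],0],[[0,0,-0.1999],[-0.1307,-0.2853,0],0],[[0,0,-0.1999],[-0.1307,-0.2853,0],0],[[0,0,-0.1999],[-0.1307,-0.2853,0],0]]'|sed -n '2p;4,6p'; python3 go.py .4687 .1757 .03 -8
```

```text
tool_pos: [0.4679, 0.1745, 0.1243]
force: [-0.4, -0.4, -1.1]
gripper_width: 0.0124
grasp_force: 59.0
rv [ 0.0002  0.0001 -0.0015] d [ 0.0007 -0.0013  0.0943] len 0.094 t 10.1 pos [0.4679 0.1745 0.1243] F [-0.4 -0.4 -1.1] w 0.012386076070851284
```

In the tool's units: 0.094 m / 0.75 = 0.1253, 0.09 m / 0.75 = 0.12.

```bash
python3 -m creep '[[[0,0,0],[0,-0.0013,0.0533],0],[[0,0,0],[0,-0.0013,0.1],0],[[0,0,0],[0,-0.0013,0.12],0],[[0,0,0],[0,-0.0013,0.1253],0],[[0,0,0],[0,-0.0013,0.1253],0],[[0,0,0],[0,-0.0013,0.1253],0]]'|sed -n '2p;4,6p';python3 -m creep '[[[0,0,0],[0,0,0],0.03],[[0,0,0],[0,0,0],0.03],[[0,0,0],[0,0,0],0.03],[[0,0,0],[0,0,-0.04],0.03],[[0,0,0],[0,0,-0.0933],0.03],[[0,0,0],[0,0,-0.1333],0.03],[[0,0,0],[0,0,-0.1333],0.03],[[0,0,0],[0,0,-0.1333],0.03]]'|sed -n '2p;4,6p'; python3 go.py .5750 -.3255 .13 -26
```

```text
tool_pos: [0.4682, 0.1756, 0.0308]
force: [0.6, -0.7, 0.9]
gripper_width: 0.0124
grasp_force: 61.4
tool_pos: [0.4689, 0.1772, 0.1328]
force: [-0.1, 0.1, -1.9]
gripper_width: 0.03
grasp_force: 0.0
rv [-0.0038 -0.0024  0.3139] d [0.1752 0.483  0.0017] len 0.514 t 11.2667 pos [0.4689 0.1772 0.1328] F [-0.1  0.1 -1.9] w 0.030017867185916335
```

In the tool's units: 0.483 m / 0.75 = 0.644, 0.175 m / 0.75 = 0.2333, 0.314 rad / 1.5708 = 0.1999.

```bash
python3 -m creep '[[[0,0,0.1999],[0.2333,0.644,0],0.045],[[0,0,0.1999],[0.2333,0.644,0],0.045],[[0,0,0.1999],[0.2333,0.644,0],0.045],[[0,0,0.1999],[0.2333,0.644,0],0.045],[[0,0,0.1999],[0.2333,0.644,0],0.045],[[0,0,0.1999],[0.2333,0.644,0],0.045],[[0,0,0.1999],[0.2333,0.644,0],0.045],[[0,0,0.1999],[0.2333,0.644,0],0.045],[[0,0,0.1999],[0.2333,0.644,0],0.045],[[0,0,0.1999],[0.2333,0.644,0],0.045],[[0,0,0.1999],[0.2333,0.644,0],0.045],[[0,0,0.1999],[0.2333,0.644,0],0.045]]'|sed -n '1,2p';python3 -m creep '[[[0,0,0],[0,0.016,0],0.045],[[0,0,0],[0,0.016,0],0.045],[[0,0,0],[0,0.016,0],0.045],[[0,0,0],[0,0.016,0],0.045]]'|sed -n '1,2p'
python3 - <<'E'
from h import *
p,d=snap('top','t3');W=world('top',d);v=W[...,2]
w=(np.hypot(W[...,0]-.4687,W[...,1]-.1757)<.05)&(p.min(2)>130)&(v>.03)
q=W[w];print('handle',q.mean(0),np.ptp(q[:,2]),cv2.minAreaRect((q[:,:2]*1000).astype('float32')))
E
python3 go.py .5750 -.3255 .0245 -26
```

```text
clock: 12.27
tool_pos: [0.5705, -0.3147, 0.1286]
clock: 12.6
tool_pos: [0.5657, -0.3227, 0.1298]
handle [0.46617197 0.17520733 0.0436881 ] 0.018841848442365198 ((466.52081298828125, 176.8074951171875), (15.228604316711426, 59.34297561645508), 82.40623474121094)
rv [-0.0002  0.0002  0.0012] d [ 0.0095 -0.0011  0.1059] len 0.106 t 12.65 pos [ 0.5659 -0.3224  0.1304] F [0.3 0.3 0.7] w 0.04515066312707555
```

In the tool's units: 0.105 m / 0.75 = 0.14, 0.09 m / 0.75 = 0.12.

```bash
python3 -m creep '[[[0,0,0],[0.0127,-0.0013,0.04],0.045],[[0,0,0],[0.0127,-0.0013,0.0667],0.045],[[0,0,0],[0.0127,-0.0013,0.12],0.045],[[0,0,0],[0.0127,-0.0013,0.14],0.045],[[0,0,0],[0.0127,-0.0013,0.14],0.045],[[0,0,0],[0.0127,-0.0013,0.14],0.045],[[0,0,0],[0.0127,-0.0013,0.14],0],[[0,0,0],[0.0127,-0.0013,0.14],0],[[0,0,0],[0.0127,-0.0013,0.14],0],[[0,0,0],[0.0127,-0.0013,0.14],0],[[0,0,0],[0.0127,-0.0013,0.14],0]]'|sed -n '2p;4,6p';python3 -m creep '[[[0,0,0],[0,0,-0.0533],0],[[0,0,0],[0,0,-0.1067],0],[[0,0,0],[0,0,-0.1333],0],[[0,0,0],[0,0,-0.1333],0],[[0,0,0],[0,0,-0.1333],0]]'|sed -n '2p;4,6p'; python3 go.py .569 .2505 .125 -8
```

```text
tool_pos: [0.5764, -0.3271, 0.0286]
force: [0.2, 2.1, 6.8]
gripper_width: 0.0162
grasp_force: 60.9
tool_pos: [0.5758, -0.3271, 0.1284]
force: [-0.6, 0.5, -2.4]
gripper_width: 0.0167
grasp_force: 60.0
rv [-3.000e-04 -4.800e-03 -3.143e-01] d [-0.2594 -0.5161  0.0027] len 0.578 t 13.9833 pos [ 0.5758 -0.3271  0.1284] F [-0.6  0.5 -2.4] w 0.016748119435775238
```

In the tool's units: -0.516 m / 0.75 = -0.688, -0.259 m / 0.75 = -0.3453, -0.314 rad / 1.5708 = -0.1999.

```bash
python3 -m creep '[[[0,0,-0.1999],[-0.3453,-0.688,0],0],[[0,0,-0.1999],[-0.3453,-0.688,0],0],[[0,0,-0.1999],[-0.3453,-0.688,0],0],[[0,0,-0.1999],[-0.3453,-0.688,0],0],[[0,0,-0.1999],[-0.3453,-0.688,0],0],[[0,0,-0.1999],[-0.3453,-0.688,0],0],[[0,0,-0.1999],[-0.3453,-0.688,0],0],[[0,0,-0.1999],[-0.3453,-0.688,0],0],[[0,0,-0.1999],[-0.3453,-0.688,0],0],[[0,0,-0.1999],[-0.3453,-0.688,0],0],[[0,0,-0.1999],[-0.3453,-0.688,0],0],[[0,0,-0.1999],[-0.3453,-0.688,0],0]]'|sed -n '2p;4,6p';python3 -m creep '[[[0,0,0],[0,0,0],0],[[0,0,0],[0,0,0],0],[[0,0,0],[0,0,0],0]]'|sed -n '2p;4,6p'; python3 go.py .569 .2505 .031 -8
```

```text
tool_pos: [0.5681, 0.175, 0.1244]
force: [1.4, 0.3, -1.0]
gripper_width: 0.0166
grasp_force: 60.0
tool_pos: [0.5686, 0.173, 0.1244]
force: [-0.0, 0.8, -1.0]
gripper_width: 0.0165
grasp_force: 60.0
rv [0.0012 0.0015 0.0004] d [-0.0102 -0.0769  0.0933] len 0.121 t 15.2333 pos [0.5686 0.173  0.1244] F [-0.   0.8 -1. ] w 0.016470538757012366
```

In the tool's units: 0.094 m / 0.75 = 0.1253, 0.09 m / 0.75 = 0.12.

```bash
python3 -m creep '[[[0,0,0],[-0.014,-0.102,0],0],[[0,0,0],[-0.014,-0.102,0],0],[[0,0,0],[-0.014,-0.102,0],0],[[0,0,0],[-0.014,-0.102,0],0],[[0,0,0],[-0.014,-0.102,0.0533],0],[[0,0,0],[-0.014,-0.102,0.1],0],[[0,0,0],[-0.014,-0.102,0.12],0],[[0,0,0],[-0.014,-0.102,0.1253],0],[[0,0,0],[-0.014,-0.102,0.1253],0],[[0,0,0],[-0.014,-0.102,0.1253],0]]'|sed -n '2p;4,6p'
```

```text
tool_pos: [0.5698, 0.248, 0.0325]
force: [-2.2, -1.5, 6.0]
gripper_width: 0.0171
grasp_force: 62.9
```

In the tool's units: -0.1 m / 0.75 = -0.1333, -0.07 m / 0.75 = -0.0933.

```bash
python3 -m creep '[[[0,0,0],[0,0,0],0.035],[[0,0,0],[0,0,0],0.035],[[0,0,0],[0,0,0],0.035],[[0,0,0],[0,0,-0.04],0.035],[[0,0,0],[0,0,-0.0933],0.035],[[0,0,0],[0,0,-0.1333],0.035],[[0,0,0],[0,0,-0.1333],0.035],[[0,0,0],[0,0,-0.1333],0.035]]'|sed -n '2p;4,6p'; python3 go.py .4536 -.1894 .13 -8
```

```text
tool_pos: [0.5705, 0.2509, 0.1341]
force: [0.5, -0.1, -0.5]
gripper_width: 0.035
grasp_force: 0.0
rv [-0.0035 -0.0033 -0.0004] d [-0.0543  0.4523  0.0023] len 0.456 t 16.7333 pos [0.5705 0.2509 0.1341] F [ 0.5 -0.1 -0.5] w 0.03502786887911841
```

In the tool's units: 0.4525 m / 0.75 = 0.6033, -0.054 m / 0.75 = -0.072.

```bash
python3 -m creep '[[[0,0,0],[-0.072,0.6033,0],0.065],[[0,0,0],[-0.072,0.6033,0],0.065],[[0,0,0],[-0.072,0.6033,0],0.065],[[0,0,0],[-0.072,0.6033,0],0.065],[[0,0,0],[-0.072,0.6033,0],0.065],[[0,0,0],[-0.072,0.6033,0],0.065],[[0,0,0],[-0.072,0.6033,0],0.065],[[0,0,0],[-0.072,0.6033,0],0.065],[[0,0,0],[-0.072,0.6033,0],0.065],[[0,0,0],[-0.072,0.6033,0],0.065],[[0,0,0],[-0.072,0.6033,0],0.065],[[0,0,0],[-0.072,0.6033,0],0.065]]'|sed -n '1,2p';python3 -m creep '[[[0,0,0],[0,0,0],0.065],[[0,0,0],[0,0,0],0.065],[[0,0,0],[0,0,0],0.065]]'|sed -n '1,2p'
python3 - <<'E'
from h import *
p,d=snap('top','t4');W=world('top',d);v=W[...,2]
for n,c,h,r in(('foot',(.569,.2505),.04,.04),('handle',(.4687,.1757),.04,.045)):
    w=(np.hypot(W[...,0]-c[0],W[...,1]-c[1])<r)&(p.min(2)>140);t=w&(v>h);l=w&(v<.03)&(v>.012);q=W[t]
    print(n,q.mean(0),t.sum(),cv2.minAreaRect((q[:,:2]*1000).astype('float32')),'low',l.sum(),np.median(v[l]) if l.any() else 0,cv2.minAreaRect((W[l][:,:2]*1000).astype('float32')) if l.any() else 0)
E
python3 go.py .4536 -.1894 .015 -8
```

```text
clock: 17.73
tool_pos: [0.4502, -0.1951, 0.1301]
clock: 17.98
tool_pos: [0.4529, -0.1894, 0.1307]
foot [0.5679591  0.24819126 0.04679736] 72 ((568.0877685546875, 248.95208740234375), (18.637414932250977, 17.69431495666504), 76.96260070800781) low 225 0.01922972428697396 ((568.078125, 249.0107879638672), (40.86681365966797, 39.970985412597656), 81.88823699951172)
handle [nan nan nan] 0 ((0.0, 0.0), (0.0, 0.0), 0.0) low 0 0 0
rv [-0.0001  0.0008  0.0014] d [7.000e-04 1.000e-04 1.159e-01] len 0.116 t 18.0333 pos [ 0.4531 -0.1892  0.1309] F [ 0.1 -0.2 -0.8] w 0.06495676849506629<stdin>:5: RuntimeWarning: Mean of empty slice.
  ret = um.true_divide(
```

The foot sits flat and centred; the arm hides the handle for now. Next, the collar.

In the tool's units: 0.116 m / 0.75 = 0.1547, 0.11 m / 0.75 = 0.1467.

```bash
python3 -m creep '[[[0,0,0],[0.0007,0,0.0533],0.065],[[0,0,0],[0.0007,0,0.1067],0.065],[[0,0,0],[0.0007,0,0.1467],0.065],[[0,0,0],[0.0007,0,0.1547],0.065],[[0,0,0],[0.0007,0,0.1547],0.065],[[0,0,0],[0.0007,0,0.1547],0.03],[[0,0,0],[0.0007,0,0.1547],0.03],[[0,0,0],[0.0007,0,0.1547],0.03],[[0,0,0],[0.0007,0,0.1547],0.03],[[0,0,0],[0.0007,0,0.1547],0.03]]'|sed -n '2p;4,6p';python3 -m creep '[[[0,0,0],[0,0,-0.0533],0.03],[[0,0,0],[0,0,-0.1067],0.03],[[0,0,0],[0,0,-0.16],0.03],[[0,0,0],[0,0,-0.16],0.03],[[0,0,0],[0,0,-0.16],0.03]]'|sed -n '2p;4,6p'; python3 go.py .5563 .163 .133 -8
```

```text
tool_pos: [0.4555, -0.1904, 0.0186]
force: [-0.5, 1.8, 6.5]
gripper_width: 0.0415
grasp_force: 61.4
tool_pos: [0.4552, -0.1905, 0.1397]
force: [0.3, 0.8, -1.4]
gripper_width: 0.0415
grasp_force: 60.9
rv [-0.0005 -0.0077 -0.0002] d [ 0.0507 -0.3641  0.0073] len 0.368 t 19.2833 pos [ 0.4552 -0.1905  0.1397] F [ 0.3  0.8 -1.4] w 0.041541902272263745
```

In the tool's units: -0.364 m / 0.75 = -0.4853, 0.051 m / 0.75 = 0.068.

```bash
python3 -m creep '[[[0,0,0],[0.068,-0.4853,0],0.03],[[0,0,0],[0.068,-0.4853,0],0.03],[[0,0,0],[0.068,-0.4853,0],0.03],[[0,0,0],[0.068,-0.4853,0],0.03],[[0,0,0],[0.068,-0.4853,0],0.03],[[0,0,0],[0.068,-0.4853,0],0.03],[[0,0,0],[0.068,-0.4853,0],0.03],[[0,0,0],[0.068,-0.4853,0],0.03],[[0,0,0],[0.068,-0.4853,0],0.03],[[0,0,0],[0.068,-0.4853,0],0.03],[[0,0,0],[0.068,-0.4853,0],0.03],[[0,0,0],[0.068,-0.4853,0],0.03]]'|sed -n '2p;4,6p'
python3 - <<'E'
from h import *
p,d=snap('side','s5');cv2.imwrite('pics/s5c.png',cv2.resize(p[60:210,190:320,::-1],None,fx=4,fy=4,interpolation=cv2.INTER_CUBIC))
E
python3 go.py .5563 .163 .0225 -8
```

```text
tool_pos: [0.5542, 0.1629, 0.1347]
force: [-1.3, 0.2, -0.3]
gripper_width: 0.0414
grasp_force: 61.0
rv [ 0.0006  0.0005 -0.0006] d [ 0.0019 -0.0009  0.1126] len 0.113 t 20.3333 pos [0.5543 0.1624 0.1351] F [ 0.9 -0.7  0.3] w 0.04123819511397403
```

View pics/s5c.png

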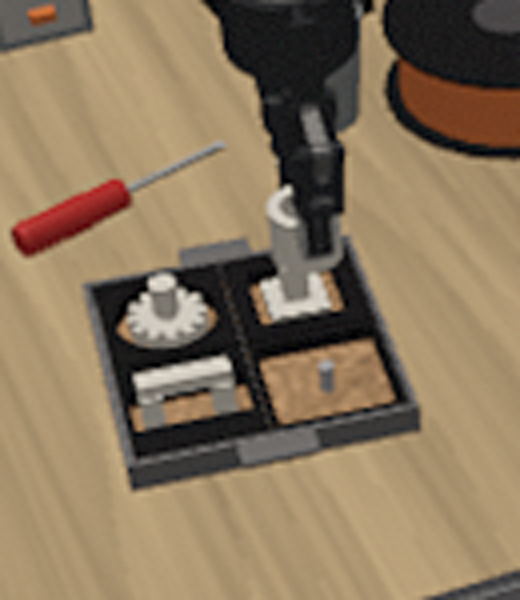

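The gear (165,312), handle (185,385) and foot (295,295) all stand in their pockets. The collar hangs upright above the caddy, lined up for the post at (325,375). Lower it.

The rows are not in the units I measure in: shifts go in shares of 0.75 m and turns go in shares of pi/2 rad. I convert before sending: 0.114 m / 0.75 = 0.152, 0.105 m / 0.75 = 0.14.

```bash
python3 -m creep '[[[0,0,0],[0.0013,-0.0007,0.0533],0.03],[[0,0,0],[0.0013,-0.0007,0.0933],0.03],[[0,0,0],[0.0013,-0.0007,0.12],0.03],[[0,0,0],[0.0013,-0.0007,0.14],0.03],[[0,0,0],[0.0013,-0.0007,0.152],0.03],[[0,0,0],[0.0013,-0.0007,0.152],0.03],[[0,0,0],[0.0013,-0.0007,0.152],0.03]]'|sed -n '2p;4,6p'
```

```text
tool_pos: [0.5561, 0.1624, 0.023]
force: [-2.1, -0.7, 5.0]
gripper_width: 0.0416
grasp_force: 63.0
```

Settled with a light touch. Release, rise, and back away so the view is clear.

In the tool's units: 0.2 m / 0.75 = 0.2667, -0.13 m / 0.75 = -0.1733.

```bash
python3 -m creep '[[[0,0,0],[0,0,0],0.052],[[0,0,0],[0,0,0],0.052],[[0,0,0],[0,0,0],0.052],[[0,0,0],[0,0,-0.04],0.052],[[0,0,0],[0,0,-0.0933],0.052],[[0,0,0],[0,0,-0.1467],0.052],[[0,0,0],[0,0,-0.1733],0.052],[[0,0,0],[-0.0533,0.2667,-0.1733],0.052],[[0,0,0],[-0.0533,0.2667,-0.1733],0.052],[[0,0,0],[-0.0533,0.2667,-0.1733],0.052],[[0,0,0],[-0.0533,0.2667,-0.1733],0.052],[[0,0,0],[-0.0533,0.2667,-0.1733],0.052]]'|sed -n '2p;4,6p'; python3 -m creep '[[[0,0,0],[-0.0267,0.1333,0],0.052],[[0,0,0],[-0.0267,0.1333,0],0.052],[[0,0,0],[-0.0267,0.1333,0],0.052],[[0,0,0],[-0.0267,0.1333,0],0.052]]'|sed -n '1,2p'
python3 - <<'E'
from h import *
p,d=snap('top','t6');q,_=snap('side','s6')
a=cv2.resize(p[190:300,140:250,::-1],(396,396),interpolation=cv2.INTER_CUBIC);b=cv2.resize(q[100:210,190:300,::-1],(396,396),interpolation=cv2.INTER_CUBIC);cv2.imwrite('pics/f.png',np.hstack([a,b]))
W=world('top',d);v=W[...,2]
for n,c in(('gear',(.4814,.2635)),('handle',(.4687,.1757)),('foot',(.569,.2505)),('collar',(.5563,.163))):
    w=(np.hypot(W[...,0]-c[0],W[...,1]-c[1])<.035)&(p.min(2)>130)&(v>.035);t=W[w];print(n,len(t),t.mean(0).round(4) if len(t) else '',np.percentile(t[:,2],[10,50,90]).round(4) if len(t) else '')
E
```

```text
tool_pos: [0.4871, -0.0309, 0.1516]
force: [0.8, 0.1, -0.5]
gripper_width: 0.052
grasp_force: 0.0
clock: 22.25
tool_pos: [0.4531, -0.1283, 0.1519]
gear 67 [0.482  0.2634 0.0456] [0.0405 0.0464 0.0485]
handle 87 [0.4835 0.1732 0.0442] [0.0413 0.0446 0.0468]
foot 80 [0.5675 0.2476 0.0462] [0.0419 0.0469 0.0488]
collar 199 [0.5538 0.1627 0.0424] [0.0392 0.0428 0.0449]
```

View pics/f.png

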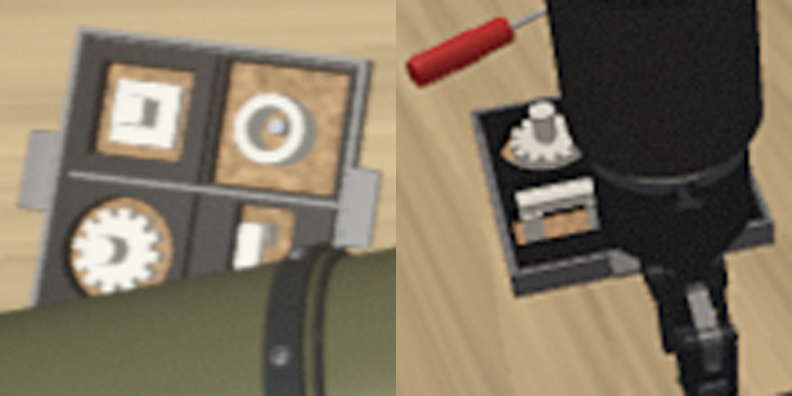

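View pics/t6.png

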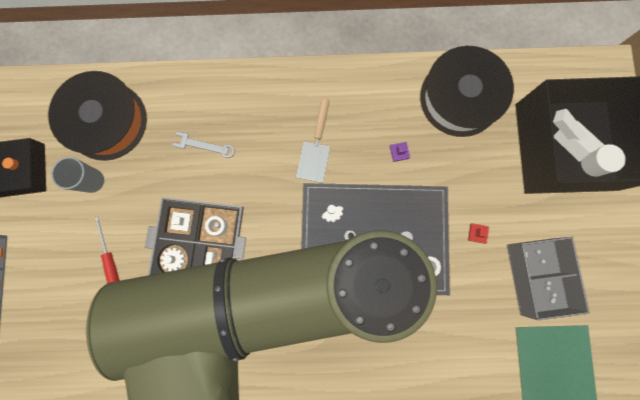

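All four stand at the expected heights, with the collar round the post at crop (275,127). The half gear (332,213) has not moved, and the open collar's visible edge (432,266) is where it was. The arm is clear, so I'm handing in.

```bash
python3 -c "
from workcell import ctrl
print(ctrl.job_done())"
```

```text
the job is handed in; nothing more can be done
None
```

The gear, handle, foot and collar each stand upright in their own caddy pocket, the half gear and C-collar were never touched, and the job was handed in at about 22 s on the robot's clock.

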